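# Put the blue throwing rib back in its pocket of the turning caddy

## Task

Put the blue-topped wooden rib away in the blue pocket of the turning tool caddy, pushed fully home until the pocket's spring pad clicks into the groove of the rib, and leave the caddy turned so that the blue pocket faces the robot. The pocket's height has been readjusted, so feel for the end rather than forcing the rib in, and leave the yellow rib, the clay pot and the wooden beater where they are.

Things in the scene. Friction and masses are not known exactly. Their poses are not given: they have to be found in the camera images.
- blue_rib_center (a point): Centre (half-way up) of the loose blue-topped wooden rib: a flat plate 12 mm thick (x), 90 long (y), 100 tall (z), about 90 g, the same either way round; lower edge rounded, top 28 mm blue; a 3 mm deep groove on both faces 16 to 32 mm above its foot. It starts upright in a fixed stand (60 x 110 mm, floor 8 mm, 30 mm high): its top is at 108 mm, and above 30 mm it is free to grasp across x
- yellow_rib_center (a point): Centre of the yellow-topped rib, of the same size, upright in a second identical stand; leave it alone (the two stands may be swapped)
- blue_pocket: Steel bracket of the blue pocket, fixed on the caddy. The blue sleeve (open-topped, inside 17 mm in x, 98 in y, 45 deep in z, walls 5) is clamped on it, 0 to 14 mm up along z; that height is not reported. Origin: centre of the sleeve's inner floor at height 0. z: out of its mouth, leaning 30 degrees from vertical away from the caddy's axis; y: its length, tangential, level; x: inwards, 30 degrees up
- yellow_pocket: Similar yellow pocket (its bracket), empty, 120 degrees from the blue one; not to be used. A third, red pocket holds a red-topped rib that is fixed
- caddy_foot: Fixed foot of the caddy (a potter's banding wheel); origin on the table, on the wheel's vertical axis. The disc is 300 mm across, its top 58 mm above the table. Each bracket's origin is 75 mm from the axis and 71 mm above the table. The blue and yellow pockets reach at most 132 mm above the table, the red rib 170 mm
- caddy (a joint): Angle of the caddy, rad, counter-clockwise from above; 0: the blue pocket faces the robot's side of the table (-x); positive: it is turned towards -y. Starts between 0.6 and 1.6, turns both ways with light friction (0.15 N m) and stays where it is left. Three upright round wooden pegs for turning it stand on the disc half-way between the pockets
- turning_peg (a point): Centre of the turning peg between the blue and yellow pockets, 89 mm above the table, 135 mm from the wheel's axis: upright, 18 mm across, from 58 to 120 mm above the table. With the blue pocket facing -x it lies 60 degrees round from it, on the +y side
- clay_pot: Brown coil-built clay pot, about 95 mm across and 70 mm high, on the table; origin under its centre. Leave it alone
- beater: Wooden clay beater lying on the table, 230 mm long, 50 mm wide, 14 mm thick; origin on its underside near the middle. Leave it alone
- blue_pad (a joint): Push-back (m) of the brass spring pad on the sleeve's inner wall, a bar rounded to 8 mm radius, 24 mm above the sleeve floor; 0: out. Out, it leaves 9.5 mm to the outer wall: a rib dropped in stops on it. Pushed on with very roughly 10 to 15 N the rib drives it back 2.5 mm, and it snaps out into the groove just as the rib meets the floor, where its centre is 50 mm above the floor, at pocket x about -2.5 mm

How it is judged (in metres and radians):
At the end, for the whole second after the job is handed in: The blue rib is at rest in the blue pocket, fully down so that the spring pad has snapped out into its groove (pad pushed back less than 1.3 mm), parallel to the pocket within 7 degrees, and the blue pocket faces the robot's side of the table (-x) within 17 degrees (0.3 rad) (z of blue_rib_center in the frame of blue_pocket between 0.046 and 0.068 m and value of joint blue_pad below 0.0013 m and x of blue_rib_center in the frame of blue_pocket between -0.008 and 0.006 m and y of blue_rib_center in the frame of blue_pocket between -0.008 and 0.008 m and angle between the z axis of blue_rib_center and the z axis of blue_pocket, either way round below 0.12 rad and value of joint caddy between -0.3 and 0.3 rad and linear speed of blue_rib below 0.02 m/s); the robot touches nothing.
It fails at once if the rib is forced into the pocket (more than 60 N between them) (contact force between blue_rib and blue_pocket above 60 N).
It fails at once if the yellow rib is disturbed (moved over 15 mm) (distance of yellow_rib_center from where it was at the start of the episode above 0.015 m).
It fails at once if the clay pot is disturbed (moved over 20 mm) (distance of clay_pot from where it was at the start of the episode above 0.02 m).
It fails at once if the beater is disturbed (moved over 20 mm) (distance of beater from where it was at the start of the episode above 0.02 m).
It also fails if it takes over 64 s, if anything falls off the work surface, if the arm or the gripper's body presses on something with over 40 N, if the wrist force passes 120 N, or if a joint passes its speed limit or range.

## Robot

A 6-joint arm with a two-finger parallel gripper is mounted at the origin on the work surface. World frame = base frame: x ahead of the robot, y to its left, z up, the work surface at z = 0. Lengths are in mm, angles in rad, forces in N, time in s.
With the tool pointing down it reaches from about 375 to 975 mm from the base axis. Payload 3.8 kg.
Tool frame: the origin (TCP) lies midway between the tips of the shut fingers; the grasp point (between the pads) lies 19 mm behind it; x points along the fingers, z is the direction in which the jaws open and shut, and the axes are right-handed (so a half turn about x gives the same grasp; the last joint's range is limited). The gripper opens to 88 mm and grips with 3 to 60 N. Pads are 18 mm wide; open, the fingers measure 123 mm over their backs; the gripper's body (75 mm by 187 mm) begins 45 mm behind the grasp point.
Start: joints at [-1.322, 0.264, 1.604, -0, 1.274, -0.037], TCP at [190.294, -647.616, 238.706] pointing down, gripper open.
Joint ranges: [-2.63, 2.63], [-0.94, 2.18], [0.31, 2.57], [-1.31, 4.45], [0, 2.66], [-2.55, 2.55]. Speed limits (rad/s): [2.57, 2.57, 3.14, 3.14, 3.14, 3.14].

## Interface

Orientations are given as a rotation vector (axis times angle).
In Python, from plant import robot, effector, planner, get_state, vision, job gives the robot as it stands. Calls block until the motion is done:
- robot.move_pose(position, orientation): joint-space move of the TCP to a pose.
- robot.line_to(position, v=150, rotation=None): straight line of the TCP; rotation=None keeps the orientation; v is the mean speed in mm/s.
- robot.movej(angles): joint-space move.
- effector.gripper_open() and effector.grab(f_grip=None): open the fingers fully, or close them until they stop; f_grip is the grip in N (None keeps the last).
- robot.hold(seconds).
- planner.ik(position, orientation): joint angles nearest the present ones, or None.
- get_state(): the state.
- vision.read_camera(name): name is "scene" or "top" or "wrist"; returns the picture (400x640x3 uint8, blue, green, red); there is no depth.
- vision.get_calibration(name): a dict with "K" (3x3 intrinsics, pixels), "k1" (the pictures are not rectified: a ray, as slopes to the right and down, at radius r is drawn at 1 + k1 r^2 times it, then the intrinsics apply), "world_from_camera" (4x4, takes a point from camera to world coordinates); the wrist camera has in their place "T_tool_cam" (4x4, takes a point from camera to tool coordinates, whose origin is the TCP and whose axes are the tool frame's). Camera axes: x right, y down, z forward; pixel columns grow to the right and rows downward; lengths in mm; the calibration is good to about 2 mm. A picture is of the moment at which its call begins: read the wrist's pose just before it. get_calibration takes no time and is no camera call.
A pose or a line that the arm cannot do raises robot.MotionError and nothing moves.
- job.finish_job(): hands the job in, once; it reports no verdict.
The state is a dict: "t": time; "joints": joint angles; "joint_velocities": joint speeds; "joint_efforts": joint torques, N m; "tool_pos": TCP position; "eef_rot": TCP orientation; "force": force on the tool from outside, world axes, zero at the start; "torque": the same for the moment, N m; "finger_gap": finger opening in mm.
Only numpy, scipy, OpenCV 4.12 (cv2) and the standard library are available. Lean on these libraries where they do the work, as an engineer would, in place of code of your own. Each camera call takes 0.05 s, during which the arm holds its last target. There are 200 camera calls.

## Working session

There is one attempt and no reset: what is moved stays moved. The work goes in short steps, each a Python script; the robot and the scene stay as the last script left them, time stands still between calls to the robot, and variables do not carry over. Pictures are saved under pics/ and viewed, about 8 in all and at most 12, crops included, and the job is handed in when it is done.

```bash
ls; mkdir -p pics; python3 - <<'E'
from plant import robot, effector, planner, get_state, vision, job
import cv2,numpy as np
for n in ("scene","top"):
    cv2.imwrite(f"pics/{n}0.png",vision.read_camera(n)); c=vision.get_calibration(n); print(n,c)
print(vision.get_calibration("wrist")); print(get_state())
E
```

```text
pics
scene {'K': array([[388.9979806 ,   0.        , 315.82536745],
       [  0.        , 388.9979806 , 203.5410005 ],
       [  0.        ,   0.        ,   1.        ]]), 'k1': -0.09695269021070684, 'world_from_camera': array([[-7.43477574e-01,  5.14728168e-01, -4.26961368e-01,
         1.05140005e+03],
       [ 6.68617366e-01,  5.85338087e-01, -4.58617642e-01,
         4.91223494e+02],
       [ 1.38533318e-02, -6.26445718e-01, -7.79341933e-01,
         9.19454758e+02],
       [ 0.00000000e+00,  0.00000000e+00,  0.00000000e+00,
         1.00000000e+00]])}
top {'K': array([[442.72543895,   0.        , 321.64464232],
       [  0.        , 442.72543895, 196.16133082],
       [  0.        ,   0.        ,   1.        ]]), 'k1': -0.07895852456796959, 'world_from_camera': array([[ 8.90266331e-03, -9.86217764e-01,  1.65212783e-01,
         3.69408766e+02],
       [-9.99954726e-01, -8.22514139e-03,  4.78461584e-03,
        -3.35925325e+01],
       [-3.35977464e-03, -1.65247899e-01, -9.86246340e-01,
         1.23749894e+03],
       [ 0.00000000e+00,  0.00000000e+00,  0.00000000e+00,
         
[... 549 characters left out ...]
0000000e+00]])}
{'t': 0.1, 'joints': array([-1.32185112e+00,  2.64690331e-01,  1.60520574e+00, -2.21820595e-05,
        1.27371958e+00, -3.68818121e-02]), 'joint_velocities': array([-5.09227543e-04, -3.10780575e-03, -4.50021825e-03, -1.26133865e-03,
       -2.06729469e-04, -1.86765482e-05]), 'joint_efforts': array([ 1.36514540e-03, -5.03618681e+01, -3.58070505e+01,  7.30879675e-02,
        2.33525882e-02, -6.56612428e-05]), 'tool_pos': array([ 190.16349046, -646.99783808,  237.52120234]), 'eef_rot': array([ 0.9973798 ,  1.33259459, -0.9952937 ]), 'force': array([ 0.15795366, -0.27156687, -0.41854821]), 'torque': array([ 0.01406858,  0.0184318 , -0.03650035]), 'finger_gap': 88.00393247002816}
```

View pics/top0.png

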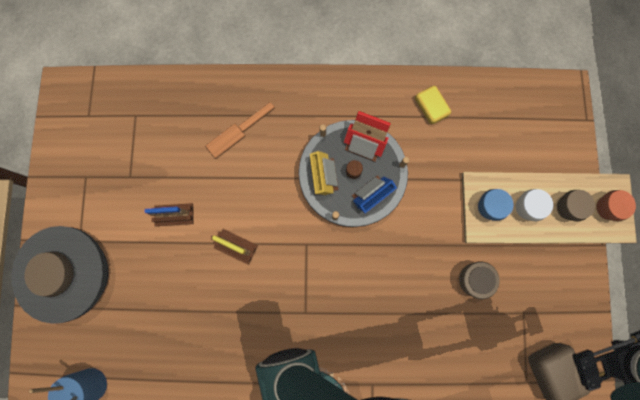

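View pics/scene0.png

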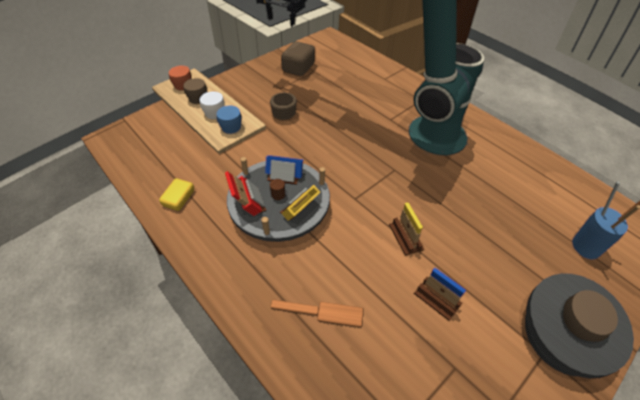

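Top view: blue rib at (162,211), yellow rib at (229,243), wheel hub near (354,172), peg tops at (322,130), (405,161) and (335,215), and the blue pocket at about (375,193). The turning peg is the one at (335,215). The scene view agrees.

```bash
cat > h.py <<'E'
import numpy as np, cv2
from scipy.spatial.transform import Rotation as R
from plant import robot, effector, planner, get_state, vision, job
def snap(name):
    c=vision.get_calibration(name)
    if name=="wrist":
        s=get_state(); T=np.eye(4); T[:3,:3]=R.from_rotvec(s["eef_rot"]).as_matrix(); T[:3,3]=s["tool_pos"]
        W=T@c["T_tool_cam"]
    else: W=c["world_from_camera"]
    return vision.read_camera(name),(c["K"],c["k1"],W)
def rays(px,cam):
    K,k1,W=cam; px=np.asarray(px,float).reshape(-1,1,2)
    u=cv2.undistortPoints(px,K,np.array([k1,0,0,0.])).reshape(-1,2)
    return W[:3,3], np.c_[u,np.ones(len(u))]@W[:3,:3].T
def onz(px,cam,z):
    o,d=rays(px,cam); return o+d*((z-o[2])/d[:,2])[:,None]
def proj(P,cam):
    K,k1,W=cam
    X=(np.atleast_2d(P)-W[:3,3])@W[:3,:3]
    return cv2.projectPoints(X.astype(float),np.zeros(3),np.zeros(3),K,np.array([k1,0,0,0.]))[0].reshape(-1,2)
def orient(x,z):   # rotvec with tool x along x, jaws along z
    x=np.array(x,float)/np.linalg.norm(x); z=np.array(z,float); z-=x*(z@x); z/=np.linalg.norm(z)
    return R.from_matrix(np.c_[x,np.cross(z,x),z]).as_rotvec()
def mask(img,h0,h1,s=120,v=60):
    return cv2.inRange(cv2.cvtColor(img,cv2.COLOR_BGR2HSV),(h0,s,v),(h1,255,255))
def go(p,o=None,v=150): robot.line_to(list(map(float,p)),v=v,rotation=None if o is None else list(map(float,o)))
def pose(p,o): robot.move_pose(list(map(float,p)),list(map(float,o)))
E
python3 - <<'E'
from h import *
np.set_printoptions(precision=1,suppress=True)
img,cam=snap("top")
P=onz([(322,128),(405,160),(335,214)],cam,120); c=P.mean(0); print("pegs",P,"c",c)
d=P[:,:2]-c[:2]; print(np.hypot(*d.T),np.degrees(np.arctan2(d[:,1],d[:,0])))
print("rib px->",onz([(162,211),(229,243)],cam,108))
for n,h0,h1 in(("blue",100,125),("yel",22,34)):
    k,_,st,ce=cv2.connectedComponentsWithStats(mask(img,h0,h1))
    for i in range(1,k):
        if st[i,4]>40: print(n,st[i],ce[i],onz(ce[i],cam,108)[0])
print(onz([(480,280),(240,132)],cam,35))
E
```

```text
pegs [[ 738.5  -27.5  120. ]
 [ 653.8 -244.2  120. ]
 [ 510.9  -62.5  120. ]] c [ 634.4 -111.4  120. ]
[133.7 134.2 132.8] [ 38.9 -81.7 158.4]
rib px-> [[516.  387.1 108. ]
 [435.3 207.5 108. ]]
blue [354 177  42  36 516] [375.6 195.9] [ 560.5 -167.7  108. ]
blue [145 207  35   6 148] [162.4 209.8] [519.2 386.1 108. ]
yel [416  86  35  38 766] [432.9 104.3] [ 812.9 -326.4  108. ]
yel [310 151  23  44 573] [318.9 173.4] [618.7 -20.3 108. ]
yel [212 236  33  18 188] [228.4 244.4] [431.8 208.8 108. ]
[[ 344.8 -457.5   35. ]
 [ 753.5  205.5   35. ]]
```

```bash
python3 - <<'E'
from h import *
np.set_printoptions(precision=2,suppress=True)
c=np.array([634.4,-111.4])
def tp(a,z,s):
    r=np.array([np.cos(np.radians(a)),np.sin(np.radians(a)),0])
    return np.r_[c,z]+135*r, orient((0,0,-1),s*r)
best=None
for s in(1,-1):
    js=[planner.ik(*map(list,tp(a,92,s))) for a in(170.5,149,127.6)]
    print(s,js)
    if all(j is not None for j in js):
        m=max(abs(j[5]) for j in js)
        if best is None or m<best[0]: best=(m,s)
s=best[1]
effector.grab(20)
pose(*tp(170.5,235,s)); go(tp(170.5,94,s)[0]); print(get_state()["force"])
for a in np.linspace(170.5,127.6,7)[1:]:
    go(*tp(a,94,s),v=80); print(a,get_state()["force"])
go(tp(133,94,s)[0]); go(tp(133,240,s)[0],v=250)
img,cam=snap("top"); cv2.imwrite("pics/top1.png",img); print(get_state()["t"])
# next: view over the pocket is taken by wrist camera
img,cam=snap("wrist"); cv2.imwrite("pics/w1.png",img)
E
```

```text
1 [None, None, array([-0.05,  0.17,  2.01, -0.  ,  0.96, -2.28])]
-1 [array([-0.22,  0.09,  2.1 , -0.  ,  0.95, -0.06]), array([-0.13,  0.11,  2.07, -0.  ,  0.95,  0.41]), array([-0.05,  0.17,  2.01,  0.  ,  0.96,  0.86])]
[ 1.11  0.45 -0.06]
163.35 [ 0.94 -0.54 -0.01]
156.2 [ 0.47  0.02 -0.74]
149.05 [-0.21 -0.13 -0.64]
141.9 [ 0.85  0.5  -0.17]
134.75 [-0.35 -0.58 -0.36]
127.6 [-0.19  0.1  -0.88]
8.0083
```

View pics/top1.png

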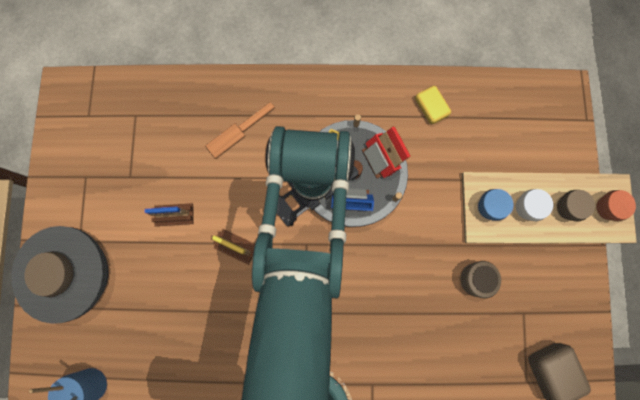

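```bash
python3 - <<'E'
from h import *
np.set_printoptions(precision=3,suppress=True)
c=np.array([634.4,-111.4])
img,cam=snap("top")
P=onz([(357,118),(398,195)],cam,120)[:,:2]-c
a=np.degrees(np.arctan2(P[:,1],P[:,0])); print(P,a,a-[0,240-360]); q=0.
zp=np.array([-.5,0,.866]); xp=np.array([.866,0,.5]); o=np.array([c[0]-75,c[1],71])
p=o+zp*170
for s in(1,-1):
    for h in (170,66): print(s,h,planner.ik(list(o+zp*h),list(orient(-zp,s*xp))))
    # keep last
js={s:planner.ik(list(p),list(orient(-zp,s*xp))) for s in(1,-1)}
s=min((s for s in js if js[s] is not None),key=lambda s:abs(js[s][5])); print("s",s)
effector.gripper_open()
pose(p,orient(-zp,s*xp))
img,cam=snap("wrist"); cv2.imwrite("pics/wp.png",img); np.savez("wp.npz",K=cam[0],k1=cam[1],W=cam[2])
img,cam=snap("top"); cv2.imwrite("pics/top2.png",img)
# above blue rib
x=np.array([516,386,0.])
for s in(1,-1): print(planner.ik([518,386,230],list(orient((0,0,-1),(s,0,0)))))
js={s:planner.ik([518,386,230],list(orient((0,0,-1),(s,0,0)))) for s in(1,-1)}
s=min((s for s in js if js[s] is not None),key=lambda s:abs(js[s][5]))
go(get_state()["tool_pos"]+[0,0,60],v=250)
pose([518,386,230],orient((0,0,-1),(s,0,0)))
img,cam=snap("wrist"); cv2.imwrite("pics/wr.png",img); np.savez("wr.npz",K=cam[0],k1=cam[1],W=cam[2])
a=cv2.imread("pics/wp.png"); cv2.imwrite("pics/both.png",np.hstack([a[:,120:520],img[:,120:520]]))
print(get_state()["t"])
E
```

```text
[[ 132.578   -8.408]
 [ -73.138 -112.591]] [  -3.629 -123.007] [-3.629 -3.007]
1 170 [-0.428 -0.408  2.354  0.314  0.737 -0.612]
1 66 [-0.37  -0.166  2.365  0.401  0.482 -0.683]
-1 170 [-0.428 -0.408  2.354  0.314  0.737  2.529]
-1 66 [-0.37  -0.166  2.365  0.401  0.482  2.459]
s 1
[ 0.602  0.215  1.68  -0.     1.247  0.602]
[ 0.602  0.215  1.68  -0.     1.247 -2.54 ]
13.1083
```

View pics/both.png

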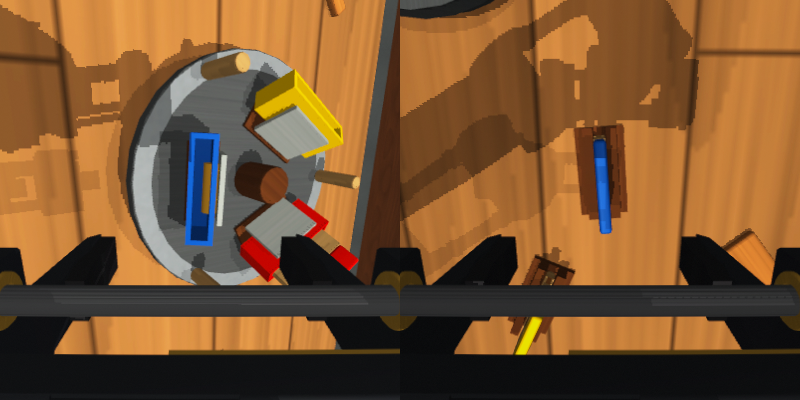

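Left crop (offset +120): the blue sleeve spans x 186–219 and y 133–245, nearly square to the robot, with its grey bracket behind. Right crop: the blue rib's top spans x 593–607 and y 138–233, tilted slightly. Now measuring both.

```bash
python3 - <<'E'
from h import *
np.set_printoptions(precision=2,suppress=True)
def blob(f):
    img=cv2.imread(f); m=mask(img,100,130,120,40); k,l,st,_=cv2.connectedComponentsWithStats(m)
    i=min((i for i in range(1,k) if st[i,4]>300),key=lambda i:abs(st[i,0]+st[i,2]/2-320))
    m=(l==i).astype(np.uint8); print(st[i])
    return cv2.findContours(m,cv2.RETR_EXTERNAL,cv2.CHAIN_APPROX_NONE)[0][0].reshape(-1,2)
ld=lambda f:(lambda d:(d["K"],float(d["k1"]),d["W"]))(np.load(f))
ct=blob("pics/wr.png"); P=onz(ct,ld("wr.npz"),108)
r=cv2.minAreaRect(P[:,:2].astype(np.float32)); print("rib",r, cv2.boxPoints(r))
cam=ld("wp.npz"); ct=blob("pics/wp.png")
c=np.array([634.4,-111.4])
for h in (0,7,14):
  q=np.radians(-3.3); Rz=R.from_euler("z",q).as_matrix()
  Rp=Rz@np.c_[[.866,0,.5],[0,1,0],[-.5,0,.866]]; o=np.r_[c,71]+Rz@[-75,0,0]
  oo,d=rays(ct,cam); oo=(oo-o)@Rp; d=d@Rp
  L=oo+d*((45+h-oo[2])/d[:,2])[:,None]
  r=cv2.minAreaRect(L[:,:2].astype(np.float32)); print(h,"rim in bracket",r,L[:,:2].min(0),L[:,:2].max(0), "cam",oo)
E
```

```text
[ 313  139   19   95 1155]
rib ((520.4969482421875, 391.7457580566406), (11.776145935058594, 89.7427978515625), 4.253244876861572) [[511.3  436.06]
 [517.95 346.56]
 [529.7  347.43]
 [523.04 436.93]]
[ 305  132   35  114 2883]
0 rim in bracket ((2.1598567962646484, -2.4307327270507812), (109.30020904541016, 28.048921585083008), 89.89144897460938) [-11.92 -57.08] [16.24 52.22] cam [ -4.11  54.63 319.52]
7 rim in bracket ((2.0000438690185547, -0.9757003784179688), (106.51313018798828, 27.333688735961914), 89.89144897460938) [-11.72 -54.23] [15.72 52.29] cam [ -4.11  54.63 319.52]
14 rim in bracket ((1.8402252197265625, 0.479339599609375), (103.7260513305664, 26.61846351623535), 89.89144897460938) [-11.52 -51.38] [15.2  52.35] cam [ -4.11  54.63 319.52]
```

```bash
cat >> h.py <<'E'
q=np.radians(-3.3); Rz=R.from_euler("z",q).as_matrix()
Rp=Rz@np.c_[[np.cos(np.pi/6),0,.5],[0,1,0],[-.5,0,np.cos(np.pi/6)]]
op=np.array([634.4,-111.4,71])+Rz@[-75,0,0]+Rp@[2.05,-1.4,0]   # corrected bracket origin
Op=orient(-Rp[:,2],Rp[:,0])
def pk(x,y,z): return op+Rp@np.array([x,y,z],float)
def inp(p): return (np.asarray(p)-op)@Rp
E
python3 - <<'E'
from h import *
np.set_printoptions(precision=2,suppress=True)
a=np.radians(4.25); O=orient((0,0,-1),(np.cos(a),np.sin(a),0))
p=np.array([520.5,391.5,0])
pose(p+[0,0,180],O); go(p+[0,0,71],v=120)
effector.grab(40); s=get_state(); print(s["finger_gap"],s["force"],s["tool_pos"])
go(p+[0,0,120],v=80); go(p+[0,0,290],v=250); print(get_state()["finger_gap"],get_state()["force"])
pose(pk(-1,0,220),Op); go(pk(-1,0,135),v=150)
s=get_state(); print(s["t"],s["force"],inp(s["tool_pos"]),s["finger_gap"])
img,cam=snap("wrist"); cv2.imwrite("pics/wi.png",img); np.savez("wi.npz",K=cam[0],k1=cam[1],W=cam[2])
E
```

```text
11.726253379192578 [ 0.29 -0.23  0.31] [520.52 391.5   70.99]
11.706521330593603 [ 0.06 -0.81 -2.04]
19.75 [-0.83 -1.02 -1.48] [ -0.45   0.26 135.15] 11.647874619860275
```

View pics/wi.png

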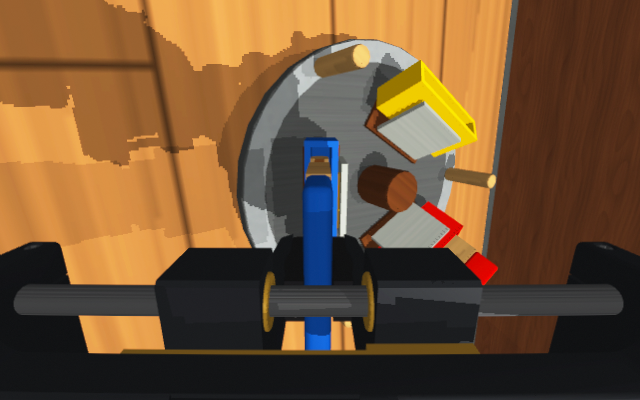

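The held rib's near end (303–331, row 180) lines up with the sleeve below it (303–338, row 140), slightly to the outer side as intended. Next is stepping down with force checks.

```bash
cat > ins.py <<'E'
from h import *
import sys
np.set_printoptions(precision=1,suppress=True)
x0,y0,z0,z1,st,lim=map(float,sys.argv[1:7])
f0=np.array([float(v) for v in open("f0").read().split()]) if len(sys.argv)<8 else get_state()["force"]
open("f0","w").write(" ".join(map(str,f0)))
z=z0
while z>z1:
    z=max(z-st,z1); go(pk(x0,y0,z),Op,v=25); s=get_state(); f=(s["force"]-f0)@Rp
    print(round(z,1),"F",f,"p",inp(s["tool_pos"]),"gap %.1f"%s["finger_gap"])
    if f[2]>lim or np.abs(f[:2]).max()>25: print("STOP"); break
print(s["t"])
E
python3 ins.py -1 0 135 103 4 8 zero
```

```text
131.0 F [-0.4  0.1  0.1] p [ -0.7  -0.1 131.4] gap 11.4
127.0 F [-0.8  0.1  0.6] p [ -1.3   0.  126.8] gap 11.4
123.0 F [ 0.2 -0.2  0.8] p [ -1.3   0.1 122.8] gap 11.8
119.0 F [-1.  -0.1  0.5] p [ -1.2   0.1 118.8] gap 11.5
115.0 F [ 0.6 -0.3  0.1] p [ -1.2   0.1 114.8] gap 11.9
111.0 F [ 0.3 -0.1  0.3] p [ -1.3   0.1 110.8] gap 11.6
107.0 F [-0.1 -0.7  0.4] p [ -1.2   0.1 106.8] gap 11.8
103.0 F [0.5 0.1 0.5] p [ -1.2   0.1 102.8] gap 11.8
22.2667
```

```bash
python3 ins.py -1.8 0 103 78 2 22
```

```text
101.0 F [ 0.6  0.1 -0. ] p [ -1.7  -0.  101. ] gap 11.4
99.0 F [ 0.8 -1.  -0.1] p [-1.7 -0.  98.9] gap 12.0
97.0 F [ 0.8  0.3 -0.1] p [-1.7 -0.  96.9] gap 11.6
95.0 F [ 0.8  0.1 -0.6] p [-1.7 -0.  94.9] gap 11.7
93.0 F [ 1.3 -0.6  0.1] p [-1.7 -0.  92.9] gap 11.7
91.0 F [ 1.7 -0.4  0.4] p [-1.7 -0.  90.9] gap 11.5
89.0 F [ 1.3 -0.1 -0.4] p [-1.7 -0.  88.9] gap 11.9
87.0 F [ 1.  -1.   5.2] p [-1.6 -0.  87.2] gap 11.6
85.0 F [ 0.3 -0.9  5.3] p [-1.5 -0.1 85.3] gap 11.8
83.0 F [0.7 0.2 6.6] p [-1.6 -0.1 83.2] gap 11.7
81.0 F [0.7 0.2 5.8] p [-1.6 -0.1 81.1] gap 11.6
79.0 F [ 1.4 -1.1  4.6] p [-1.6 -0.  79. ] gap 11.5
78.0 F [-0.2 -0.2  5.9] p [-1.6 -0.1 78.1] gap 11.4
25.5167
```

```bash
python3 ins.py -1.8 0 78 58 1 24
```

```text
77.0 F [ 1.1 -0.5  6.7] p [-1.6 -0.1 77.1] gap 11.6
76.0 F [ 1.  -0.   5.7] p [-1.6 -0.  76.1] gap 11.8
75.0 F [1.1 0.9 6.6] p [-1.4 -0.1 75.2] gap 11.9
74.0 F [0.8 0.3 6.9] p [-1.3 -0.1 74.2] gap 11.8
73.0 F [ 1.6 -1.   7. ] p [-1.3 -0.1 73.2] gap 12.0
72.0 F [0.6 0.4 7.8] p [-1.3 -0.1 72.2] gap 11.8
71.0 F [ 0.9 -0.3  7.8] p [-1.3 -0.1 71.2] gap 11.8
70.0 F [0.8 0.1 6.8] p [-1.3 -0.1 70.2] gap 11.5
69.0 F [ 1.9 -1.3  5.4] p [-1.3 -0.1 69.2] gap 11.8
68.0 F [2.3 0.  4.5] p [-1.3 -0.1 68.1] gap 11.8
67.0 F [2.8 1.2 3.9] p [-1.3 -0.1 67.1] gap 11.5
66.0 F [ 4.  -0.2  3.2] p [-1.3 -0.1 66. ] gap 11.8
65.0 F [ 4.3 -0.9  0.5] p [-1.4 -0.1 65. ] gap 11.8
64.0 F [4.7 0.2 0. ] p [-1.4 -0.1 64. ] gap 11.3
63.0 F [ 5.6 -0.8  0.2] p [-1.4 -0.1 63. ] gap 11.7
62.0 F [ 2.1  0.4 13.7] p [-1.3 -0.  62.8] gap 11.7
61.0 F [-0.3  1.2 27.4] p [-0.6 -0.1 62.6] gap 12.0
STOP
29.7667
```

The pattern was pad contact at 88, force relief at 65–63 and a hard stop at 62.8. That 25 mm of travel matches the pad-to-floor geometry. Releasing and looking.

```bash
python3 - <<'E'
from h import *
np.set_printoptions(precision=2,suppress=True)
go(pk(-1.8,0,62.8),Op,v=25); print(get_state()["force"]@Rp)
effector.gripper_open(); s=get_state(); print(s["finger_gap"],s["force"]@Rp)
go(pk(-1.8,0,190),Op,v=150)
img,cam=snap("wrist"); np.savez("wf.npz",K=cam[0],k1=cam[1],W=cam[2]); cv2.imwrite("pics/wf.png",img)
print("expected rib top corners px",proj([pk(x,y,z) for z in(100,) for x,y in((-8.5,45),(3.5,45),(3.5,-45),(-8.5,-45))],cam))
print(proj([pk(x,y,45) for x,y in((-13.5,54),(13.5,54))],cam))
go(get_state()["tool_pos"]+[-60,0,100],v=250)
im2,_=snap("scene"); cv2.imwrite("pics/sf.png",im2)
cv2.imwrite("pics/fin.png",np.hstack([img[60:360,200:500],cv2.resize(im2[130:250,220:340],(300,300),interpolation=cv2.INTER_CUBIC)]))
print(get_state()["t"])
E
```

```text
[4.49 0.47 3.69]
88.13265666129256 [-0.33 -0.61 -0.39]
expected rib top corners px [[312.55 150.38]
 [327.67 150.42]
 [326.58 254.35]
 [312.86 254.32]]
[[308.42 135.33]
 [336.4  135.39]]
32.925
```

View pics/fin.png

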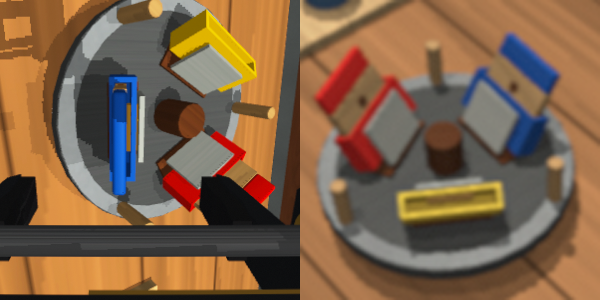

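The rib's top is at (312–328, 152–255), within 2 px of where a fully seated rib should appear. The sleeve rim is at row 135, as predicted for a sleeve height of about 0. In the scene view the rib stands like the red reference one, and nothing is being touched.

```bash
python3 - <<'E'
from h import *
robot.hold(0.3); print(get_state()["force"], get_state()["t"]); job.finish_job()
E
```

```text
[ 0.01767263 -0.27157239  0.63727537] 33.225
the job is handed in; nothing more can be done
```

The blue rib is in the blue pocket, pushed home, and the caddy is turned so the pocket faces the robot. I handed the job in at 33 s. It reports no verdict, so success rests on my own checks below.

**What I did:** I turned the caddy by pushing its peg with shut fingers. Then I gripped the blue rib, lined it up with the tilted pocket using the wrist camera, and fed it in 1 to 4 mm steps while watching the force.

**Insertion by feel:**
- The rib met the pad about 25 mm above the end of travel, as the geometry predicts.
- The push force stayed at 5–8 N, dropped to about 0 (the click), then met a hard stop. The highest push was 27 N.
- The drag was a bit below the stated 10–15 N.

**Final pictures:**
- The rib's top is within 2 px of where a fully seated rib should appear.
- The caddy is about -3° (-0.06 rad) from facing the robot.
- With the arm clear, the wrist force was under 1 N.
- I saw no contact with the yellow rib, pot or beater. I did not measure their positions again at the end.

**What disagreed:** an early camera estimate put the sleeve about 5 mm up on its bracket. The feel of the stop and the last picture both put it at about 0. I could not read the pad joint directly, so the click is inferred from the force drop and the depth reached.

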